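# Lock the jaw-model sleeve in the hole past the yellow tag

### The job

Pull up the spring plunger's knob on the blue sleeve tube, slide the sleeve along the rail to the first hole past the yellow arrow tag (the way it points), and let the plunger drop fully home in that hole so that the sleeve is locked there. Feel for the hole gently and never force the pin hard against its edge. Leave everything else on the bench where it is, and let go at the end.

Things in the scene. Friction and masses are not known exactly. Their poses are not given: they have to be found in the camera images.
- sleeve (a joint): travel of the blue square sleeve tube along the rail, m: 0 in the parking hole, growing along the rail's +y up to 0.214. It takes about 4 N to slide (about 6 N with the pin dragging on the rail) and stays where it is left.
- plunger (a joint): lift of the spring plunger, m: 0 = fully home (pin in a hole), about 0.008 = pin resting on top of the rail between holes, 0.015 = end of its travel. The spring presses it down with 6 N at 0 and about 10 N at 0.015, so it goes down by itself when let go.
- knob_center (a point): centre (half-way up) of the plunger's pull knob, black with a red top, upright cylinder 24 mm in diameter and 24 mm high. When the plunger is home it stands on the barrel, 12 mm below this point. Knob and pin only slide up and down in the sleeve, and ride along with it.
- barrel_center (a point): centre (half-way up) of the steel barrel under the knob, on the same axis: upright cylinder 28 mm in diameter, 25 mm high, part of the sleeve (may be pushed along the rail). It stands on the sleeve's flat top, 44 mm across and 70 mm along the rail. A tray with a white jaw model, also part of the sleeve, sticks out to the rail's -x side, lower than the sleeve's top.
- rail: fixed square rail, 30 mm across, 330 mm long, on a grey base plate; origin mid-way on its top face (65 mm over the table, 32 mm under the barrel's top), y along the rail. On its centre line are four holes 8 mm wide: the parking hole, under the plunger at the start, and towards +y one past each of three coloured tags, 65 to 75 mm apart. The sleeve covers it 35 mm to each side of the plunger.
- pin: the plunger's steel pin, 6 mm in diameter with a flat end, fixed under the knob, hidden in the sleeve; it reaches 8 mm below the rail's top when the plunger is home. Origin on its axis at the knob's underside.
- tag_yellow: yellow arrow tag, 14 by 24 mm plus its tip, 12 mm high, fixed on the base plate 40 mm to the rail's +x side; origin in the middle of its underside, axes as the rail's; it points along +y. The wanted hole is the first one past the tag, 5 to 30 mm from its origin towards +y, and must be felt for. Like tags, green and red, stand before the two other holes; which colour is where changes.
- bur_block: small blue block with brass burs, 26 by 36 mm, 22 mm high (42 with the burs), loose on the base plate on the rail's +x side near its -y end; leave alone
- paste_jar: small white jar with orange cap, 30 mm in diameter, 34 mm high, loose on the base plate on the rail's +x side near its +y end; leave alone
- cup: white cup, 72 mm in diameter, 85 mm high, beyond the stage; leave alone
- rinse_bottle: amber bottle, 60 mm in diameter, 160 mm high, beyond the stage; leave alone
- spatula: spatula, 170 mm long, lying left of the stage; leave alone
- brush: brush, 160 mm long, lying right of the stage; leave alone
- dish: white bowl, 80 mm in diameter, 30 mm high, beyond the stage; leave alone

How it is judged:
By the outcome, as a careful person would: the job done as asked, in the order asked, and still so for the second after the job is handed in, with the robot touching nothing.
It also fails if it takes over 51 s, if anything falls off the work surface, if the arm or the gripper's body presses on something with over 40 N, if the wrist force passes 120 N, or if a joint passes its speed limit or range.

### The arm

A 6-joint arm with a two-finger parallel gripper is mounted at the origin on the work surface. World frame = base frame: x ahead of the robot, y to its left, z up, the work surface at z = 0. Lengths are in m, angles in rad, forces in N, time in s.
With the tool pointing down it reaches from about 0.325 to 0.9 m from the base axis. Payload 6.1 kg.
Tool frame: the origin (TCP) lies midway between the tips of the shut fingers; the grasp point (between the pads) lies 19 mm behind it (pinch_z is the distance from the TCP to the grasp point, in m); z points along the fingers, y is the direction in which the jaws open and shut (so a half turn about z gives the same grasp; the last joint's range is limited). The gripper opens to 85 mm and grips with 20 to 120 N. Pads are 22 mm wide; open, the fingers measure 114 mm over their backs; the gripper's body (76 mm by 85 mm) begins 54 mm behind the grasp point. The pads swing forward as they close: fully open they stand 13 mm farther back than shut.
Start: joints at [1.147, 0.22, 1.526, -0, 1.395, -0.126], TCP at [0.183, 0.597, 0.231] pointing down, gripper open.
Joint ranges: [-2.98, 2.98], [-0.91, 2.08], [0.09, 2.57], [-1.24, 4.39], [0.2, 2.65], [-2.68, 2.68]. Speed limits (rad/s): [2.57, 2.57, 3.01, 3.14, 3.14, 3.14].

### API

Orientations are given as a unit quaternion [x, y, z, w].
In Python, from bench import * gives the robot as it stands. Calls block until the motion is done:
- move_pose(position, orientation): joint-space move of the TCP to a pose.
- servo_line(position, rot=None, velocity=0.15, stop_force=None): straight line of the TCP; rot=None keeps the orientation; velocity is the mean speed in m/s. With stop_force (N) it stops when the force on the tool has changed by that much, and returns True; else False.
- set_joints(angles): joint-space move.
- set_gripper(opening, newtons=None): finger opening in m; newtons is the grip in N (None keeps the last); returns when the fingers have stopped.
- dwell(seconds).
- solve_ik(position, orientation): joint angles nearest the present ones, or None.
- get_obs(): the state.
- camera(name): name is "side" or "top" or "wrist"; returns a dict with "img" (420x560x3 uint8, red, green, blue), "mtx" (3x3 intrinsics, pixels), "world_to_cam" (4x4, takes a point from world to camera coordinates); the wrist camera has in their place "mount" (4x4, takes a point from camera to tool coordinates, whose origin is the TCP and whose axes are the flange's). Camera axes: x right, y down, z forward; pixel columns grow to the right and rows downward; lengths in m; the calibration is good to about 2 mm. A picture is of the moment at which its call begins: read the wrist's pose just before it. There is no depth.
A pose or a line that the arm cannot do raises IKError and nothing moves.
- job_done(): hands the job in, once; it reports no verdict.
Trained networks look in a picture, given as the dict that the camera call returned (one of the last four; its "shot" number tells which), for a name from the list of things; names that differ only in an ending like _2 or _b are one class to them, and where a whole thing is asked for, a point or a joint stands for the part that bears it (a point fixed in the world has none). Each returns a list of dicts, best first, with "conf" (0 to 1); they miss things now and then, are a little off and sometimes report something else, mostly with a low value. They report only what shows in the picture. A call takes as long as a camera call.
- boxes_of(target, picture): "bbox" ([left, top, right, bottom] in pixels, round what is visible of it).
The state is a dict: "clock": time; "joint_positions": joint angles; "joint_velocities": joint speeds; "effort": joint torques, N m; "tool_pos": TCP position; "tcp_rot": TCP orientation; "wrist_force": force on the tool from outside, world axes, zero at the start; "wrist_torque": the same for the moment, N m; "grip_width": finger opening in m.
Only numpy, scipy, OpenCV 4.12 (cv2) and the standard library are available. Lean on these libraries where they do the work, as an engineer would, in place of code of your own. Each camera call takes 0.05 s, during which the arm holds its last target. There are 200 camera calls.

## Working session

There is one attempt and no reset: what is moved stays moved. The work goes in short steps, each a Python script; the robot and the scene stay as the last script left them, time stands still between calls to the robot, and variables do not carry over. Pictures are saved under pics/ and viewed, about 8 in all and at most 12, crops included, and the job is handed in when it is done.

```bash
ls; mkdir -p pics
python3 - <<'E'
from bench import *
import cv2
o=get_obs();print(o)
for n in ("side","top"):
    c=camera(n);cv2.imwrite(f"pics/{n}0.png",c["img"][:,:,::-1])
    print(n,c["mtx"].tolist(),c["world_to_cam"].tolist())
    for t in ("knob_center","barrel_center","rail","tag_yellow","sleeve","paste_jar","bur_block"):
        print(t,[(list(map(int,b["bbox"])),round(b["conf"],2)) for b in boxes_of(t,c)[:2]])
E
```

```text
pics
{'clock': 0.0, 'joint_positions': array([ 1.14688896e+00,  2.21238204e-01,  1.52760808e+00, -3.07182816e-05,
        1.39470760e+00, -1.26123734e-01]), 'joint_velocities': array([-0.00199899,  0.00047643,  0.00051408, -0.00028121,  0.00051198,
       -0.00033884]), 'effort': array([ 2.79774449e-04, -4.96899498e+01, -3.89393020e+01, -2.07348012e-04,
        1.10165493e-02, -1.01701073e-05]), 'tool_pos': array([0.18315187, 0.59692628, 0.23019337]), 'tcp_rot': array([ 1.48339556e-01,  9.88936001e-01, -9.47871289e-04, -2.51747158e-04]), 'wrist_force': array([-0.95828243,  0.257358  , -0.16742965]), 'wrist_torque': array([ 0.05176575, -0.05699973,  0.0163496 ]), 'grip_width': 0.08549178104711146}
side [[481.73086740462566, 0.0, 275.706072268766], [0.0, 481.73086740462566, 209.667293397675], [0.0, 0.0, 1.0]] [[-0.9765426400457858, -0.21436215693494612, -0.020330711905984487, 0.6056775340922568], [-0.1187140411142143, 0.6147621122723627, -0.7797272098347959, 0.1359428360140335], [0.17964255791637807, -0.7590233270385177, -0.6257892140302836, 1.314000714626112], [0.0, 0.0, 0.0, 1.0]]
kn
[... 388 characters left out ...]
602344283, 0.0, 285.24880884021877], [0.0, 388.5666602344283, 205.60985477429946], [0.0, 0.0, 1.0]] [[0.02456377815059977, -0.9996918668910301, -0.00357660102548353, -0.003615947193510841], [-0.9917925115652714, -0.023920319749708787, -0.12560028784251562, 0.6129693433612721], [0.12547603279518843, 0.006632463720146259, -0.9920744808828527, 1.1409064097099568], [0.0, 0.0, 0.0, 1.0]]
knob_center [([284, 243, 289, 254], 0.47)]
barrel_center [([269, 239, 298, 285], 0.69)]
rail [([194, 232, 305, 254], 0.66)]
tag_yellow [([244, 226, 251, 234], 0.4)]
sleeve [([269, 241, 296, 282], 0.97)]
paste_jar [([195, 213, 204, 224], 0.53)]
bur_block [([302, 232, 316, 240], 0.65), ([225, 136, 250, 163], 0.36)]
```

Run:
```python
import cv2
a=cv2.imread("pics/side0.png")[170:330,180:400];b=cv2.imread("pics/top0.png")[180:320,160:360]
a=cv2.resize(a,(790,575),interpolation=cv2.INTER_CUBIC)
b=cv2.resize(b,(800,560),interpolation=cv2.INTER_CUBIC)
cv2.imwrite("pics/a.png",a);cv2.imwrite("pics/b.png",b)
```

```text
(no output)
```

View pics/a.png

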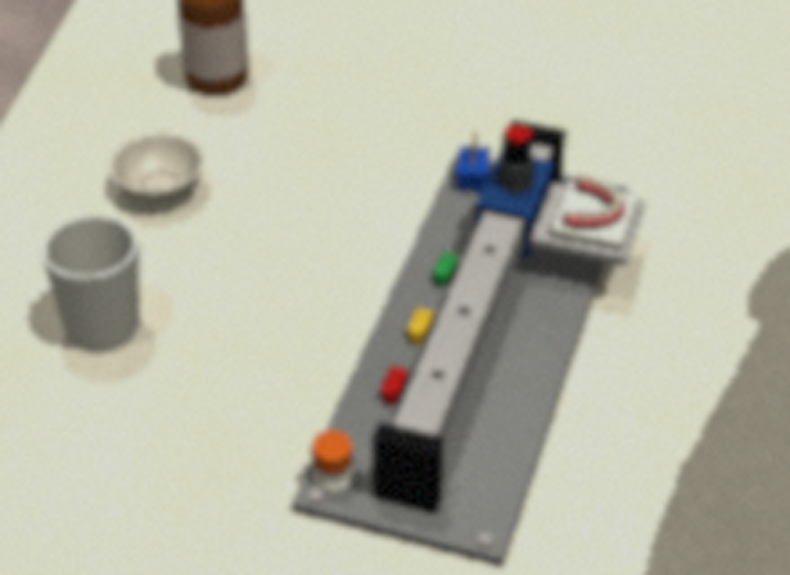

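View pics/b.png

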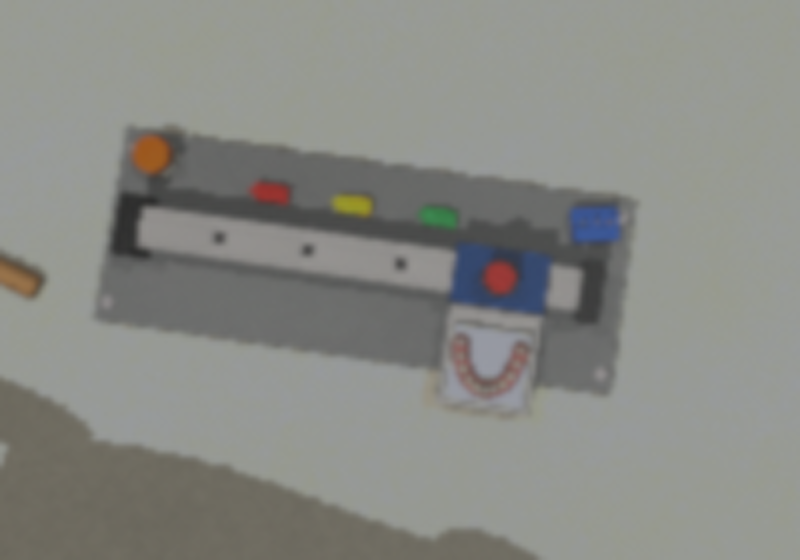

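Side view: the knob's red top is at crop (518,133), with holes at (490,249), (463,311) and (437,374). Along +y the tags run green, yellow, red. Top view: knob (500,277), holes (400,264), (307,250), (219,237), yellow tag (352,205). Next step is to turn these pixels into positions.

```bash
cat > h.py <<'E'
from bench import *
import numpy as np, cv2
from scipy.spatial.transform import Rotation as R
def ray(c,uv,z):
    M=c["world_to_cam"];d=M[:3,:3].T@np.linalg.inv(c["mtx"])@[*uv,1.];o=-M[:3,:3].T@M[:3,3]
    return o+d*(z-o[2])/d[2]
E
python3 - <<'E'
from h import *
np.set_printoptions(precision=4,suppress=True)
P={"side":[(518,133),(490,249),(463,311),(437,374),(420,325),(397,379),(446,264)],"top":[(500,277),(400,264),(307,250),(219,237),(352,205),(271,193),(439,217)]}
Z=[.121,.065,.065,.065,None,None,None]
for n in P:
    c=camera(n);s,o=((3.591,(180,170)) if n=="side" else (4,(160,180)))
    for p,z,l in zip(P[n],Z,["knob","h1","h2","h3","Y","R","G"]):
        uv=np.array(p)/s+o
        print(n,l,ray(c,uv,z if z else 0.02))
    for t in ("knob_center",):pass
E
```

```text
side knob [0.4792 0.0132 0.121 ]
side h1 [0.4879 0.0854 0.065 ]
side h2 [0.497  0.1546 0.065 ]
side h3 [0.5046 0.2195 0.065 ]
side Y [0.5326 0.13   0.02  ]
side R [0.539  0.1877 0.02  ]
side G [0.5249 0.0599 0.02  ]
top knob [0.4801 0.0084 0.121 ]
top h1 [0.4885 0.0821 0.065 ]
top h2 [0.4971 0.1507 0.065 ]
top h3 [0.505  0.2157 0.065 ]
top Y [0.5334 0.1234 0.02  ]
top R [0.5411 0.1858 0.02  ]
top G [0.5259 0.0566 0.02  ]
```

```bash
cat >> h.py <<'E'
a=0.1232; u=np.array([np.sin(a),np.cos(a),0]); q=[np.sin(a/2),np.cos(a/2),0,0]
def st(m=""):
    o=get_obs();print(m,"t%.1f"%o["clock"],"tcp",np.round(o["tool_pos"],4),"F",np.round(o["wrist_force"],1),"w%.4f"%o["grip_width"]);return o
def probe(d,dist,f=2.5,v=0.02):
    p=get_obs()["tool_pos"];r=servo_line(p+d*dist,velocity=v,stop_force=f);return r,st("probe %s"%r)["tool_pos"]
E
python3 - <<'E'
from h import *
k=np.array([.4797,.0108,0])
set_gripper(0.05,30)
move_pose(k+[0,0,.2],q); o=st()
from h import *
c=camera("wrist");cv2.imwrite("pics/w1.png",c["img"][:,:,::-1])
b=boxes_of("knob_center",c)[:2];print(b,c["mtx"].tolist(),c["mount"].tolist())
servo_line(k+[0,0,.103],stop_force=5);st("down")
E
```

```text
t3.7 tcp [0.4798 0.0114 0.2001] F [ 0.2  0.3 -0.2] w0.0502
[{'bbox': [259.8, 193.4, 296.6, 230.7], 'conf': 0.78}, {'bbox': [396.7, 381.6, 435.4, 420.0], 'conf': 0.55}] [[338.95119944233653, 0.0, 279.4773583419305], [0.0, 338.95119944233653, 204.7153177855106], [0.0, 0.0, 1.0]] [[-0.00021484303898386569, -0.9484631179447266, -0.31688746857683553, 0.08178375894446477], [0.9999999465639288, -0.00028185283216008473, 0.0001656234269041249, 0.0010019300690281147], [-0.000246403342380608, -0.3168874160605741, 0.9484631278167032, -0.14227201954641064], [0.0, 0.0, 0.0, 1.0]]
down t4.6 tcp [0.4803 0.0108 0.1037] F [-0.5  0.4  0.7] w0.0501
```

View pics/w1.png

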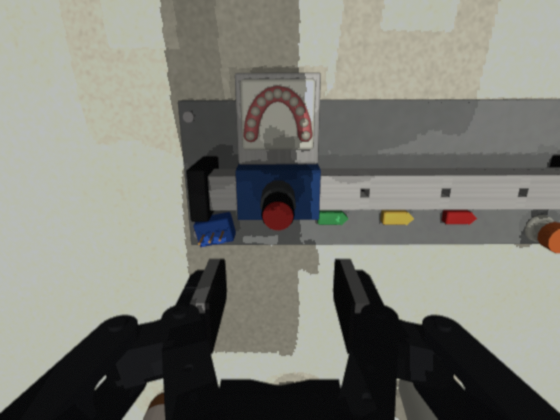

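The wrist view shows the rail level in the image, so the yaw is right. The knob (278,213) lies midway between the fingers, and the holes are at 365, 446 and 523. I'll centre on the knob by touch, then grip and lift it.

Run:
```python
from h import *
p0=get_obs()["tool_pos"]
r1,pa=probe(u,.02)
servo_line(p0,velocity=.06)
r2,pb=probe(-u,.02)
m=(pa+pb)/2; print("mid along",(m-p0)@u,"half",(pa-pb)@u/2)
if r1 and r2:
    m[2]=0.1025
    servo_line(m,velocity=.04);st("centred")
    set_gripper(0.02,40);st("gripped")
```

```text
probe True t5.3 tcp [0.4814 0.0238 0.1032] F [-0.5 -1.2 -0.5] w0.0500
probe True t6.3 tcp [ 0.4782 -0.0027  0.1033] F [ 0.8  0.5 -0.4] w0.0497
mid along -0.00029854887871755704 half 0.013361832647482622
centred t6.8 tcp [0.4797 0.011  0.1024] F [-0.9  1.4 -1.1] w0.0499
gripped t7.2 tcp [0.4798 0.0104 0.1027] F [-1.5  0.5  2.7] w0.0221
```

Run:
```python
from h import *
p=get_obs()["tool_pos"]; print(p)
servo_line(p+[0,0,.012],velocity=.03);o=st("lift")
c=camera("side");cv2.imwrite("pics/s2.png",cv2.resize(c["img"][170:330,180:400,::-1],(790,575)))
d=0.02
servo_line(p+[0,0,.012]+u*d,velocity=.04,stop_force=12);st("slid 20mm")
c=camera("wrist");cv2.imwrite("pics/w2.png",c["img"][:,:,::-1])
```

```text
[0.47980373 0.01043735 0.10272671]
lift t7.7 tcp [0.4797 0.0104 0.1144] F [ 3.7 -0.3 -9.3] w0.0225
slid 20mm t8.4 tcp [0.4821 0.0301 0.1146] F [  3.4  -2.6 -10.7] w0.0221
```

View pics/w2.png

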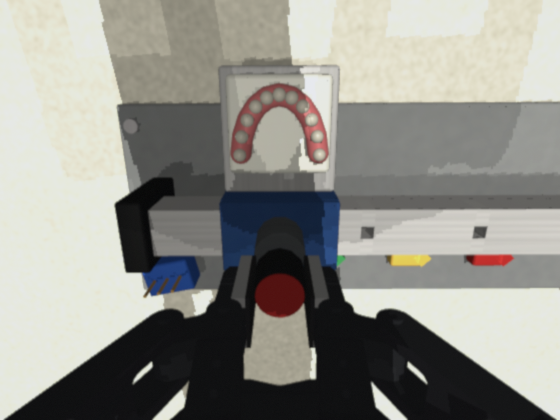

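The sleeve follows the knob. The hole ahead of the yellow tag (480,233) is about 142 mm of travel from the start. I'll slide to 130 mm, set the pin on the rail there, and drop the fingers to the barrel for gentle pushing.

Run:
```python
from h import *
k0=np.array([.4798,.0104,0]); np.save("k0.npy",k0)
r=servo_line(k0+u*.130+[0,0,.1147],velocity=.05,stop_force=15);st("slid %s"%r)
c=camera("side");cv2.imwrite("pics/s3.png",cv2.resize(c["img"][170:330,180:400,::-1],(790,575)))
if not r:
    servo_line(k0+u*.130+[0,0,.1107],velocity=.02);st("lowered")
    set_gripper(.042);st("open")
    r=servo_line(k0+u*.130+[0,0,.085],velocity=.05,stop_force=5);st("down %s"%r)
    c=camera("wrist");cv2.imwrite("pics/w3.png",c["img"][:,:,::-1])
```

```text
slid False t10.8 tcp [0.4952 0.1394 0.1144] F [-3.7 -2.1 -9.1] w0.0221
lowered t11.2 tcp [0.4953 0.1394 0.1108] F [-6.8 -2.6 -7.4] w0.0222
open t11.5 tcp [0.4978 0.1399 0.1125] F [-0.8 -0.7  0. ] w0.0419
down False t12.2 tcp [0.4957 0.1394 0.0848] F [ 0.5 -0.2  1.1] w0.0420
```

View pics/w3.png

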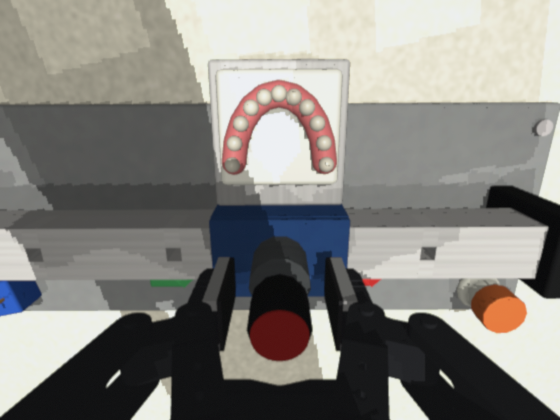

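h1 is visible behind at (174,254) and h3 ahead at (428,254). h2 is hidden under the sleeve just ahead of the pin. Now I'll push gently on the barrel.

Run:
```python
from h import *
k0=np.load("k0.npy")
r,p=probe(u,.034,f=9,v=.012)
print("travel of tool",(p-k0)@u, "sleeve approx",(p-k0)@u-.007)
c=camera("side");cv2.imwrite("pics/s4.png",cv2.resize(c["img"][170:330,180:400,::-1],(790,575)))
c=camera("wrist");cv2.imwrite("pics/w4.png",c["img"][:,:,::-1])
```

```text
probe True t14.0 tcp [0.4982 0.1604 0.0846] F [ 0.2 -1.4  1.6] w0.0417
travel of tool 0.15115037828290034 sleeve approx 0.14415037828290034
```

View pics/w4.png

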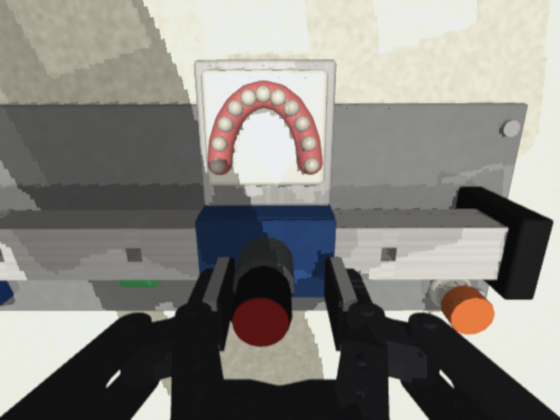

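The knob has dropped: its red top shrank and moved up the picture, about 8 mm lower. The push stopped at about 144 mm, with h1 and h3 roughly symmetric at (134,254) and (389,254). I'll back off to unload the pin, rise, and check the knob's height with a light touch on top.

Run:
```python
from h import *
k0=np.load("k0.npy")
p=get_obs()["tool_pos"]
servo_line(p-u*.007,velocity=.04);st("backed")
p=get_obs()["tool_pos"]
servo_line(p+[0,0,.075],velocity=.12)
set_gripper(0.0)
p=get_obs()["tool_pos"];p[2]=.135
servo_line(p,velocity=.1,stop_force=5);st("above")
r,z=probe(np.array([0,0,-1.]),.02,f=3,v=.015)
print("touch z",z[2])
servo_line(z+[0,0,.10],velocity=.12);st("up")
c=camera("side");cv2.imwrite("pics/s5.png",cv2.resize(c["img"][190:290,240:380,::-1],(798,570),interpolation=cv2.INTER_CUBIC))
c=camera("wrist");cv2.imwrite("pics/w5.png",c["img"][:,:,::-1])
```

```text
backed t14.5 tcp [0.4969 0.1533 0.0842] F [ 1.1 -0.8 -0.4] w0.0420
above t16.1 tcp [0.4962 0.1532 0.1343] F [-0.2  0.   1. ] w0.0003
probe True t17.0 tcp [0.4963 0.1532 0.121 ] F [-0.6 -1.3  5. ] w-0.0001
touch z 0.1209935212048711
up t18.0 tcp [0.4957 0.1531 0.2199] F [ 0.6  0.1 -1.1] w-0.0000
```

View pics/w5.png

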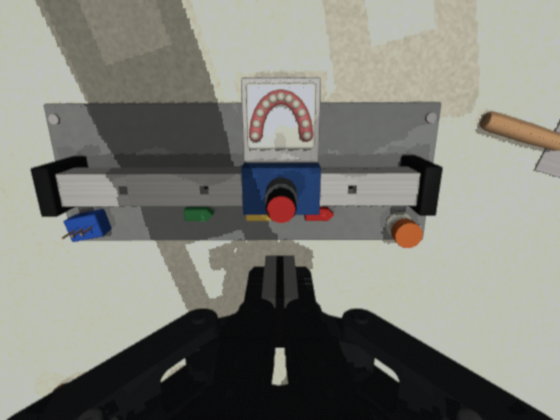

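View pics/s5.png

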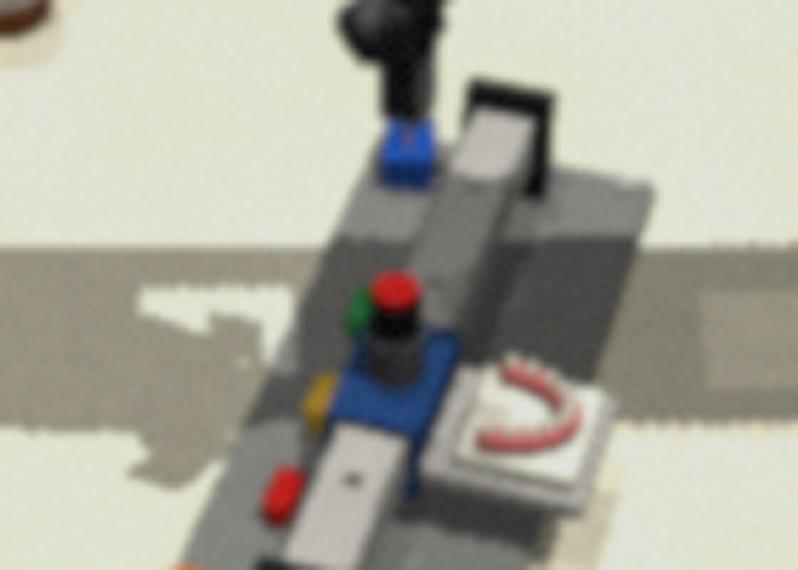

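The touch met the knob's top at z = 0.121, which is exactly the home height. The parking hole and h1 show behind the sleeve and h3 ahead, so it sits on h2, just past the yellow tag. The jar and bur block look undisturbed. Handing in.

```bash
python3 -c "
from bench import *
print(get_obs()['clock']);job_done()"
```

```text
18.1167
the job is handed in; nothing more can be done
```

The sleeve is locked in the first hole past the yellow tag with the plunger fully home. I handed the job in at 18.1 s with the gripper clear of everything.

- **How it was done:** I centred on the knob by touch, gripped it and lifted it 12 mm. I slid the sleeve to 130 mm and set the pin down on the rail. Then I let go and pushed the barrel slowly with a 9 N force stop until the pin dropped in, at about 144 mm of travel.
- **Plunger height:** a light touch met the knob's top at z = 0.121 m, the nominal home height. That touch was set to stop at 3 N, but the wrist read 5 N.
- **Position:** the last pictures show two free holes behind the sleeve and one ahead of it. The bur block and paste jar look undisturbed.
- **Disagreements:** the side and top cameras differed by 3–5 mm along the rail, so I relied on touch. Pictures put the hole at 142–143 mm against the 144 mm felt, which is within calibration error.
- **Not checked:** I did not push the sleeve backward to test the lock. The evidence is the stop at 9 N, above the 6 N drag, and the knob's height.

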